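Start the mug firing at the kiln console

ROBOT

A 6-joint arm with a two-finger parallel gripper is mounted at the origin on the work surface. World frame = base frame: x ahead of the robot, y to its left, z up, the work surface at z = 0. Lengths are in m, angles in rad, forces in N, time in s.
With the tool pointing down it reaches from about 0.25 to 0.775 m from the base axis. Payload 4 kg.
Tool frame: the origin (TCP) lies midway between the tips of the shut fingers; the grasp point (between the pads) lies grip_point_offset behind it (grip_point_offset is the distance from the TCP to the grasp point, in m); z points along the fingers, y is the line along which they close (so a half turn about z gives the same grasp; the last joint's range is limited). The gripper opens to 94 mm and grips with 3 to 60 N. Pads are 16 mm wide; open, the fingers measure 119 mm over their backs; the gripper's body (75 mm by 177 mm) begins 78 mm behind the grasp point.
Start: joints at [1.027, 0.087, 1.371, -0, 1.684, -0.103], TCP at [0.235, 0.497, 0.175] pointing down, gripper open.
Joint ranges: [-3.1, 3.1], [-0.76, 2.03], [0.27, 2.55], [-1.08, 4.22], [0.17, 2.65], [-2.57, 2.57]. Speed limits (rad/s): [2.79, 2.79, 3.14, 3.14, 3.14, 3.14].

INTERFACE

Orientations are given as [roll, pitch, yaw] about the fixed x, y, z axes, in that order (R = Rz(yaw) Ry(pitch) Rx(roll)).
In Python, from bench import * gives the robot as it stands. The module is installed in compiled form; this text tells all that it offers.
- The arm moves only by the tool apply_moves, never from a script. Its argument "commands" is a list of rows, each a list of 7 numbers: the turn, a rotation vector about the world's x, y, z in rad, then the shift along the world's x, y, z in m, then the opening in per cent of the stroke, from 0 (shut) to 100 (fully open). In form: [[ax, ay, az, x, y, z, jaw], ...]. A call has exactly 5 rows; each row is the pose to reach, as a shift and turn from the pose commanded when the call began; what a row does not reach only later rows make up. A row lasts 1/10 s, in which the tool goes at most 50 mm and 8.59 degrees, less where a joint would pass 70% of its speed; a pose out of reach is approached as far as the arm can. A call with a gripper value outside its range is refused whole. The fingers move at their own pace and stop on an object; the grip force is fixed at half the most. Time passes only in rows, so rows that repeat a pose let the fingers close, or fill a call up. It gives the time, the measured TCP pose, the force, the opening and the grip force at its end, in the units of the state.
- get_obs(): the state, without advancing time (a new reading comes with each control period).
- snapshot(name): name is "side" or "top"; returns a dict with "pixels" (384x512x3 uint8, red, green, blue), "vertical_fov" (degrees; the focal length in pixels is half the picture's height over the tangent of half this angle, whatever the lens; pixels are square), "cx", "cy" (the principal point, pixels), "rvec" (rotation vector, rad) and "tvec" (3), from world to camera coordinates, as OpenCV has them. Camera axes: x right, y down, z forward; pixel columns grow to the right and rows downward; lengths in m; the calibration is good to about 2 mm. A picture is of the moment at which its call begins. There is no depth.
- close_job(): hands the job in; it is judged then, once.
Trained networks look in the newest picture that a camera, given by its name, has taken for a name from the list of things; names that differ only in an ending like _2 or _b are one class to them, and where a whole thing is asked for, a point or a joint stands for the part that bears it (a point fixed in the world has none). Each returns a list of dicts, best first, with "score" (0 to 1); they miss things now and then, are a little off and sometimes report something else, mostly with a low value. They report only what shows in the picture. A call takes as long as a camera call.
- masks_of(camera, query): "mask" (384x512 bool, what is visible of it) and "extent" ([left, top, right, bottom] in pixels, round what is visible of it).
- place_of(camera, query): "pixel" ([column, row] in pixels: a listed point, or the origin of a listed thing).
The state is a dict: "time": time; "joint_positions": joint angles; "qvel": joint speeds; "joint_torque": joint torques, N m; "tool_pos": TCP position; "ee_rot": TCP orientation; "wrist_force": force on the tool from outside, world axes, zero at the start; "wrist_torque": the same for the moment, N m; "width": finger opening in m; "finger_force": force on a finger pad.
Only numpy, scipy, OpenCV 4.12 (cv2) and the standard library are available. Lean on these libraries where they do the work, as an engineer would, in place of code of your own. Each camera call takes 0.05 s, during which the arm holds its last target. There are 200 camera calls.

TASK

The painted mugs are in the kiln: start their firing at the control console, pressing each control lightly with a fingertip. First switch the power rocker on by pressing down its raised end until it tips fully over, then press in the program key marked with three dots (third from the left, seen from the robot) until it stays down, and then press the long start key down and let it come back up. Press no other key, do not shove or lift the console, and leave the mug, tumbler, bowl and pen where they stand.

Things in the scene. Friction and masses are not known exactly. Their poses are not given: they have to be found in the camera images.
- console: Kiln control console, 2.5 kg (varies), loose on rubber feet. Light grey flat case 210 mm deep, 300 wide, 45 thick, its panel leaning 15 degrees to the robot. Origin on the table under the panel's centre; x level, from the panel's low (operator's) edge to its high edge; y to the operator's left along the rows; z up. Outward normal of the panel in this frame: (-0.259, 0, 0.966).
- panel (a point): Centre of the panel's surface, 77 mm above the console's origin. Far part of the panel: dark display at left, black power rocker at right. Middle row: four square program keys. Near row: round stop key at left, long start key at right. All keys are grey plastic, stand 10 mm out of the panel and slide along its normal by 8 mm in all.
- power_near (a point): The spot to press on the power rocker: on its near half, 17 mm from the pivot, on the end raised at the start. It moves with the rocker: about 13 mm out of the panel when off, 6 mm when on (7 mm of travel at about 2.5 N; stays where left). Past that it gives softly 2.5 mm (4 to 12 N), then is rigid. Keep the fingertip on this half: one lying across the pivot blocks it.
- power_far (a point): Spot on the half of the power rocker farther from the operator, 17 mm from the pivot: flat at the start, raised when on. The rocker is black, 24 mm wide along y, its two faces 24 mm each along x, meeting in a shallow V over the pivot, which runs along the console's y at (0.047, -0.095, 0.095) m in its frame.
- power (a joint): Angle of the power rocker: 0 = off (near end raised), 0.42 rad = on (near end flat, far end raised). It stays where it is left (the soft yielding beyond is not counted).
- program1_top (a point): Centre of the top of program key 1 (leftmost, one dot printed beyond it), a 24 mm square key. At (-0.014, 0.063, 0.083) m in the console's frame. Not to be pressed.
- program2_top (a point): Same for program key 2 (two dots), at (-0.014, 0.021, 0.083) m in the console's frame. Not to be pressed.
- program3_top (a point): Centre of the top of program key 3 (third from the left, three dots printed beyond it), a 24 mm square key 10 mm out of the panel, neighbours 42 mm away centre to centre; at (-0.014, -0.021, 0.083) m in the console's frame. This is the program to choose. It moves with the key.
- program4_top (a point): Same for program key 4 (rightmost, four dots), at (-0.014, -0.063, 0.083) m in the console's frame. Not to be pressed.
- start_top (a point): Centre of the top of the start key, the only long key: 64 mm along y, 24 mm along x, 10 mm out of the panel; at (-0.072, -0.040, 0.068) m in the console's frame. Springs back up when let go.
- stop_top (a point): Centre of the top of the stop key, the only round key, 27 mm across; at (-0.072, 0.063, 0.068) m in the console's frame. Not to be pressed.
- program1 (a joint): Travel of program key 1: 0 = up, 0.005 m = fully down. The program keys stay down: each slides in against about 2.5 N and stays as deep as it was pushed. Past 5 mm its soft cap gives 3 mm more (4 to 11 N, not counted) and springs back; then it is rigid.
- program2 (a joint): Travel of program key 2, as program1.
- program3 (a joint): Travel of program key 3, as program1; 0 at the start.
- program4 (a joint): Travel of program key 4, as program1.
- start (a joint): Travel of the start key: 0 = up, 0.008 m = hard stop; spring of 1.5 N at the top, 6 N at 4.5 mm, 9.5 N at the stop. It counts as pressed past 3 mm.
- stop (a joint): Travel of the stop key: 0 = up, 0.008 m = hard stop, same spring as the start key.
- mug: White ceramic mug with a handle, standing left of the console, 82 mm across, 95 mm high; origin under its centre. Leave it alone.
- tumbler: White ceramic cup without handle, 76 mm across, 85 mm high, standing beyond the console at its left; origin under its centre. Leave it alone.
- bowl: White ceramic bowl, 124 mm across, 58 mm high, standing right of the console; origin under its centre. Leave it alone.
- pen: Capped mauve marker pen, 138 mm long (its x axis), 14 mm thick, lying between the robot and the console; origin on its underside near its middle. Leave it alone.

How it is judged:
On the way, in this order (a step that is already met when the one before it is completed fails the run):
1. the power rocker is tipped fully on (value of joint power above 0.35 rad), for 0.05 s.
2. the third program key is pressed down (value of joint program3 above 0.004 m and value of joint power above 0.35 rad), for 0.05 s.
3. the start key is pressed with power on and the program in (all of step 2 and value of joint start above 0.003 m), for 0.05 s.
At the end, for the whole second after the job is handed in: The rocker is on (over 0.35 of 0.42 rad), program key 3 is down (over 4 of 5 mm), the start key and all other keys are up (within 2 mm), the console stands at rest on its feet within 15 mm of where it was, and mug, tumbler, bowl and pen are within 20 mm of where they were (all of step 2 and value of joint each of program1, program2, program4, stop, start below 0.002 m and distance of console from where it was at the start of the episode below 0.015 m and height (world z) of console below 0.01 m and angle between console's own z axis and vertical below 0.03 rad and linear speed of console below 0.01 m/s and distance of each of mug, tumbler, bowl, pen from where it was at the start of the episode below 0.02 m); the robot touches nothing.
It fails at once if a key that was not asked for (program 1, 2 or 4, or stop) is pressed past 2.5 mm (value of joint any of program1, program2, program4, stop above 0.0025 m).
It fails at once if out of order: program key 3 pressed while the power is off, or start pressed before the power is on and program key 3 is down ((value of joint program3 above 0.003 m and value of joint power below 0.25 rad) or (value of joint start above 0.002 m and (value of joint program3 below 0.003 m or value of joint power below 0.25 rad))).
It fails at once if the console is pressed harder than 25 N (contact force between console and the fingers above 25 N or contact force between console and the arm above 25 N).
It fails at once if the console is shoved by more than 15 mm, lifted or tipped up (distance of console from where it was at the start of the episode above 0.015 m or height (world z) of console above 0.01 m or angle between console's own z axis and vertical above 0.05 rad).
It fails at once if the mug, tumbler, bowl or pen is moved by more than 20 mm, lifted or carried (distance of any of mug, tumbler, bowl, pen from where it was at the start of the episode above 0.02 m or height (world z) of any of mug, tumbler, bowl, pen above 0.012 m).
It also fails if it takes over 38 s, if anything falls off the work surface, if the arm or the gripper's body presses on something with over 40 N, if the wrist force passes 120 N, or if a joint passes its speed limit or range.

## Working session

There is one attempt and no reset: what is moved stays moved. The work goes in short steps, Python scripts to look and compute and a tool call to move; the robot and the scene stay as the last step left them, time stands still between calls to the robot, and variables do not carry over. Pictures are saved under pics/ and viewed, at most 10 in all, crops included, and the job is handed in when it is done.

Besides the shell and the picture viewer there is one more tool, called as name([rows], argument=value, ...), one row to a line, values as JSON. apply_moves: Moves the arm, as the interface text tells. Its arguments: {"type":"object","properties":{"commands":{"type":"array"}},"required":["commands"]}

```bash
mkdir -p pics
cat > h.py <<'E'
from bench import *
import numpy as np, cv2
from scipy.optimize import least_squares
P={'panel':(0,0,.077),'program1_top':(-.014,.063,.083),'program2_top':(-.014,.021,.083),'program3_top':(-.014,-.021,.083),'program4_top':(-.014,-.063,.083),'start_top':(-.072,-.040,.068),'stop_top':(-.072,.063,.068),'console':(0,0,0)}
def proj(s,X):
    f=192/np.tan(np.radians(s['vertical_fov'])/2)
    K=np.array([[f,0,s['cx']],[0,f,s['cy']],[0,0,1]])
    return cv2.projectPoints(np.array(X,float).reshape(-1,3),s['rvec'],s['tvec'],K,None)[0].reshape(-1,2)
def w(p,X):
    c,s=np.cos(p[2]),np.sin(p[2]); X=np.atleast_2d(X)
    return X@np.array([[c,s,0],[-s,c,0],[0,0,1]])+[p[0],p[1],0]
E
python3 - <<'E'
from h import *
obs=[];S={}
for c in('top','side'):
    S[c]=snapshot(c); cv2.imwrite(f'pics/{c}0.png',S[c]['pixels'][:,:,::-1])
    for n in P:
        r=place_of(c,n)
        if r: obs.append((c,n,r[0]['pixel'],r[0]['score']))
def res(p): return np.concatenate([(proj(S[c],w(p,P[n]))[0]-px) for c,n,px,s in obs if s>.3])
b=min((least_squares(res,[.5,0,y],loss='soft_l1',f_scale=2) for y in(-.6,0,.6)),key=lambda r:r.cost)
print(b.x,b.cost)
for o in obs: print(o[0],o[1],np.round(o[2],1),round(o[3],2),np.round(proj(S[o[0]],w(b.x,P[o[1]]))[0]-o[2],1))
print(get_obs())
E
```

```text
[ 0.5670075  -0.00568741  0.24230301] 230.78399948141117
top panel [287.4 205.8] 0.71 [ 1.4 -0.5]
top program1_top [283.4 210.4] 0.65 [-19.6   6.6]
top program2_top [280.2 212.6] 0.51 [1.4 0.2]
top program3_top [295.4 209.2] 0.4 [ 3.9 -0.5]
top program4_top [319.6 167.7] 0.54 [-2.6 36.9]
top start_top [311.7 232. ] 0.5 [ 1.1 -0. ]
top stop_top [271.  242.1] 0.42 [-1.5  0.1]
top console [285.6 211.5] 0.58 [ 0.8 -1.1]
side panel [268.2 212.2] 0.8 [ 1.9 -0.5]
side program1_top [268.5 233.9] 0.52 [-20.9 -29.5]
side program2_top [259.9 210.6] 0.38 [ 0.4 -1.2]
side program3_top [276.9 213.9] 0.42 [-3.3  0.7]
side program4_top [285.6 222.1] 0.5 [ 1.7 -2.1]
side start_top [265.2 233. ] 0.66 [ 0.7 -0.5]
side stop_top [232.9 219.7] 0.59 [ 0.6 -0.9]
side console [269.4 235.7] 0.88 [0.6 0.5]
{'time': 0.9, 'joint_positions': array([ 1.02691452e+00,  8.71617049e-02,  1.37067961e+00, -5.75714217e-05,
        1.68356855e+00, -1.03124737e-01]), 'qvel': array([-0.00102712,  0.00041547,  0.00062594,  0.00128365, -0.00189824,
        0.00109159]), 'joint_torque': array([-1.41890625e-03, -3.40021312e+01, -3.02609217e+01,  7.16162869e-02,
        2.34729453e-02, -1.20139350e-05]), 'tool_pos': array([0.23469978, 0.49745206, 0.17523719]), 'ee_rot': array([3.14141673e+00, 7.57169047e-05, 2.70082909e+00]), 'wrist_force': array([-0.1555449 ,  0.31268962,  0.41162366]), 'wrist_torque': array([0.0273576 , 0.05131068, 0.00436626]), 'finger_force': 0.0, 'width': 0.09387873301106897}
```

Run:
```python
from h import *
p=[.567,-.0057,.2423]
n=np.array([-.259,0,.966]);u=np.array([.966,0,.259])
out=[]
for c in('top','side'):
    S=snapshot(c);im=S['pixels'][:,:,::-1]
    k=5;x0,y0=(205,155) if c=='top' else (195,160)
    crop=cv2.resize(im[y0:y0+110,x0:x0+150],None,fx=k,fy=k,interpolation=cv2.INTER_CUBIC)
    def d(X,col,cl=True):
        q=((proj(S,w(p,X))-[x0,y0]+.5)*k).astype(np.int32); cv2.polylines(crop,[q],cl,col,1)
    for nm,(a,b) in {'program1_top':(12,12),'program2_top':(12,12),'program3_top':(12,12),'program4_top':(12,12),'start_top':(12,32),'stop_top':(13,13)}.items():
        d([np.array(P[nm])+u*i*a/1e3+np.array([0,1,0])*j*b/1e3 for i,j in((1,1),(1,-1),(-1,-1),(-1,1))],(0,0,255))
    d([np.array([0,0,.077])+u*i*.105+np.array([0,1,0])*j*.15 for i,j in((1,1),(1,-1),(-1,-1),(-1,1))],(0,255,0))
    d([np.array([.047,-.095,.095])+np.array([0,j*.012,0]) for j in(-1,1)],(255,0,255))
    cv2.imwrite(f'pics/{c}1.png',crop)
```

```text
(no output)
```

View pics/top1.png

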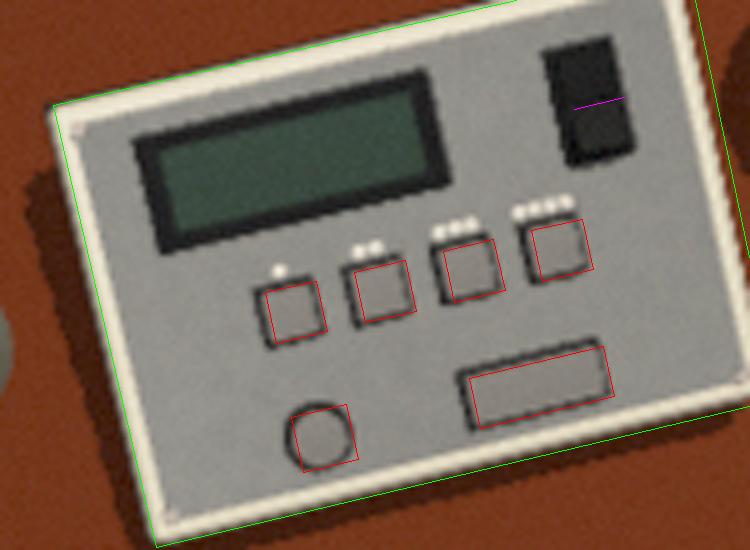

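View pics/side1.png

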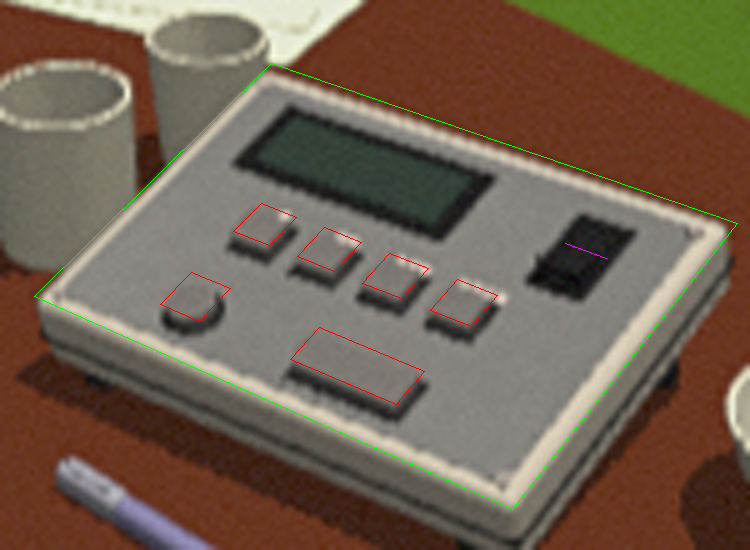

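View pics/top0.png

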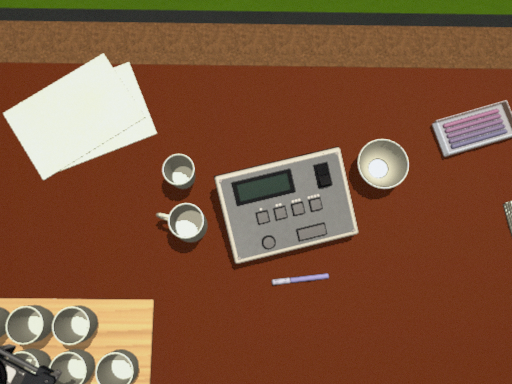

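```bash
cat >> h.py <<'E'
from scipy.spatial.transform import Rotation as R
p0=[.567,-.0037,.2423]
def tgt(s,y,o,p=p0):
    return w(p,np.array([.966*s-.259*o,y,.077+.259*s+.966*o]))[0]
TG={'power':(.032,-.095),'prog3':(-.0125,-.021),'start':(-.0718,-.040)}
def turn(p=p0):
    c=R.from_euler('z',p[2]); x=c.apply([-.966,0,-.259]); z=c.apply([.259,0,-.966]); y=np.cross(z,x)
    return R.from_matrix(np.c_[x,y,z])
E
python3 - <<'E'
from h import *
o=get_obs(); T=turn(); print((T*R.from_euler('xyz',o['ee_rot']).inv()).as_rotvec(), T.as_euler('xyz'),T.as_matrix()[:,1])
for k,(s,y) in TG.items(): print(k,tgt(s,y,.08),tgt(s,y,.08)-o['tool_pos'],tgt(s,y,.01))
print(grip_point_offset if 'grip_point_offset' in globals() else '')
for n,c in(('mug','top'),('bowl','top')):
    print(n,place_of(c,n)[:1])
E
```

```text
[-0.02655835 -0.26577153  0.67905491] [ 3.14159265  0.26195496 -2.89929265] [-2.39936073e-01  9.70788690e-01  8.67361738e-17]
power [ 0.59968821 -0.0934795   0.162568  ] [ 0.36502424 -0.59092788 -0.01265804] [ 0.6172886  -0.08912946  0.094948  ]
prog3 [ 0.54020164 -0.03195527  0.1510425 ] [ 0.30553768 -0.52940365 -0.02418354] [ 0.55780204 -0.02760523  0.0834225 ]
start [ 0.48914996 -0.0641447   0.1356838 ] [ 0.254486   -0.56159308 -0.03954224] [ 0.50675036 -0.05979466  0.0680638 ]
0.0188
mug [{'pixel': [189.1, 227.9], 'score': 0.67}]
bowl [{'pixel': [375.7, 169.5], 'score': 0.82}]
```

apply_moves([
  [-0.005,-0.05,0.13,0.03,-0.03,0.03,0],
  [-0.01,-0.1,0.26,0.05,-0.07,0.05,0],
  [-0.015,-0.15,0.39,0.07,-0.11,0.06,0],
  [-0.02,-0.2,0.52,0.09,-0.15,0.06,0],
  [-0.0266,-0.2658,0.679,0.11,-0.19,0.06,0],
])

```text
time: 1.6
tool_pos: [0.3445, 0.3084, 0.2363]
ee_rot: [3.138, 0.255, -2.922]
wrist_force: [1.0, -0.3, -0.6]
width: 0.0578
finger_force: 0.0
```

apply_moves([
  [0,0,0,0.025,-0.04,0,0],
  [0,0,0,0.05,-0.08,0,0],
  [0,0,0,0.075,-0.12,0,0],
  [0,0,0,0.1,-0.16,0,0],
  [0,0,0,0.125,-0.2,0,0],
])

```text
time: 2.1
tool_pos: [0.4694, 0.1077, 0.2358]
ee_rot: [3.137, 0.252, -2.928]
wrist_force: [0.1, 0.6, 0.3]
width: 0.0172
finger_force: 0.0
```

apply_moves([
  [0,0,0,0.026,-0.04,0,0],
  [0,0,0,0.052,-0.08,0,0],
  [0,0,0,0.078,-0.12,0,0],
  [0,0,0,0.104,-0.16,-0.02,0],
  [0,0,0,0.13,-0.2,-0.05,0],
])

```text
time: 2.6
tool_pos: [0.5971, -0.0875, 0.1913]
ee_rot: [3.14, 0.255, -2.928]
wrist_force: [0.1, 1.1, -0.1]
width: 0.0005
finger_force: 0.0
```

Run:
```python
from h import *
o=get_obs();T=turn();print(o['time'],o['tool_pos'],o['width'],o['wrist_force'],(T*R.from_euler('xyz',o['ee_rot']).inv()).as_rotvec(), tgt(*TG['power'],.04)-o['tool_pos'])
```

```text
2.6 [ 0.59710865 -0.08746148  0.19127017] 0.0004895153510893486 [ 0.13830274  1.05926966 -0.08279975] [ 0.00017603 -0.00682953  0.02879419] [ 0.01263692 -0.00353228 -0.06734217]
```

apply_moves([
  [0,-0.003,0.015,0.004,-0.001,-0.02,0],
  [0,-0.007,0.029,0.008,-0.002,-0.04,0],
  [0,-0.007,0.029,0.012,-0.003,-0.06,0],
  [0,-0.007,0.029,0.015,-0.003,-0.077,0],
  [0,-0.007,0.029,0.015,-0.003,-0.077,0],
])

```text
time: 3.1
tool_pos: [0.608, -0.0872, 0.1087]
ee_rot: [3.136, 0.252, -2.9]
wrist_force: [-0.4, 0.3, -0.3]
width: 0.0003
finger_force: 0.0
```

```bash
cat > look.py <<'E'
import sys
from h import *
nm,k0=sys.argv[1:3]
o=get_obs();T=turn();print(o['time'],o['tool_pos'],o['wrist_force'],(T*R.from_euler('xyz',o['ee_rot']).inv()).as_rotvec())
d=R.from_euler('z',-p0[2]).apply(o['tool_pos']-[p0[0],p0[1],.077])
print('s,y,o',d[0]*.966+d[2]*.259,d[1],-.259*d[0]+.966*d[2])
ims=[]
for c in('top','side'):
    S=snapshot(c);im=S['pixels'][:,:,::-1]
    x,y=proj(S,o['tool_pos'])[0]; x0,y0=int(x)-33,int(y)-37
    k=6;cr=cv2.resize(im[y0:y0+75,x0:x0+66],None,fx=k,fy=k,interpolation=cv2.INTER_CUBIC)
    q=((np.array([x,y])-[x0,y0]+.5)*k).astype(int); cv2.drawMarker(cr,tuple(int(v) for v in q),(0,255,0),0,12,1)
    q=((proj(S,tgt(*TG[k0],.012))[0]-[x0,y0]+.5)*k).astype(int); cv2.drawMarker(cr,tuple(int(v) for v in q),(0,0,255),1,12,1)
    ims.append(cr)
cv2.imwrite(f'pics/{nm}.png',np.hstack(ims))
E
python3 look.py pw1 power
```

```text
3.1 [ 0.60802118 -0.08723758  0.10871397] [-0.36332511  0.27512436 -0.30598194] [-0.00322721 -0.01107817 -0.00124977]
s,y,o 0.02732064171832966 -0.09093979359071444 0.02551287464349765
```

View pics/pw1.png

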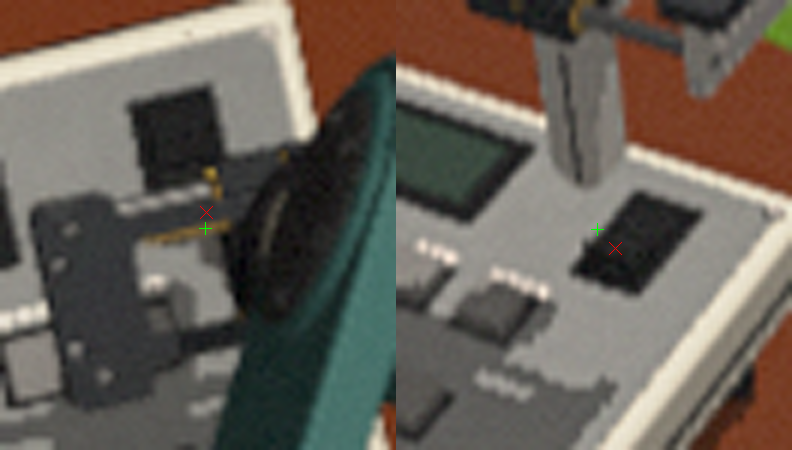

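Run:
```python
from h import *
S=snapshot('side')
for i in range(2):
    o=get_obs(); print(o['time'],o['tool_pos'],o['ee_rot'],o['qvel'].round(3)); 
    if i==0: snapshot('side')
z=R.from_euler('xyz',o['ee_rot']).apply([0,0,1])
f=proj(S,[o['tool_pos']-z*d for d in(0,.005,.01,.015,.02,.05)]);print(f-f[0], S['cx'],S['cy'],S['vertical_fov'])
q=place_of('side','panel'); print(q[:1],proj(S,tgt(0,0,0)))
im=S['pixels'][:,:,::-1];x,y=map(int,f[0])
cr=cv2.resize(im[y-60:y+40,x-66:x+66],None,fx=6,fy=6,interpolation=cv2.INTER_CUBIC)
for a in f: cv2.drawMarker(cr,tuple(int(v) for v in (a-[x-66,y-60]+.5)*6),(0,255,0),0,9,1)
cv2.imwrite('pics/pw2.png',cr)
```

```text
3.25 [ 0.61051596 -0.08786158  0.11366606] [ 3.14003098  0.25906873 -2.89824176] [ 0.001 -0.012 -0.014  0.002 -0.001 -0.002]
3.3 [ 0.61081311 -0.08794773  0.11428   ] [ 3.1406097  0.2600204 -2.8980856] [ 0.    -0.007 -0.006 -0.002 -0.002  0.001]
[[  0.           0.        ]
 [ -0.19461191  -1.46230082]
 [ -0.3903624   -2.93315689]
 [ -0.58726149  -4.41264351]
 [ -0.78531934  -5.90083686]
 [ -1.99858316 -15.01721988]] 252.5540188020688 196.0364403153528 45.437752521909374
[{'pixel': [268.7, 213.1], 'score': 0.88}] [[269.61346629 211.35399695]]
```

View pics/pw2.png

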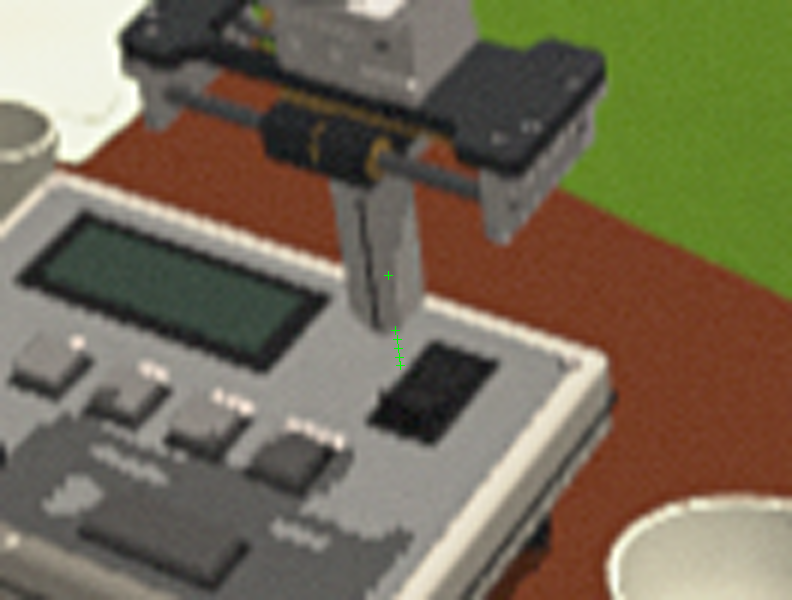

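apply_moves([
  [0,0,0,0.003,-0.003,-0.003,0],
  [0,0,0,0.003,-0.003,-0.005,0],
  [0,0,0,0.003,-0.003,-0.005,0],
  [0,0,0,0.003,-0.003,-0.005,0],
  [0,0,0,0.003,-0.003,-0.005,0],
])

```text
time: 3.85
tool_pos: [0.613, -0.0907, 0.1075]
ee_rot: [3.139, 0.258, -2.899]
wrist_force: [1.3, -0.1, 0.8]
width: 0.0004
finger_force: 0.0
```

```bash
python3 look.py pw3 power
python3 - <<'E'
import cv2;a=cv2.imread('pics/pw3.png');cv2.imwrite('pics/pw3s.png',cv2.resize(a[:,396:],None,fx=1.3,fy=1.3))
from h import *
S=snapshot('side')
r=masks_of('side','power');print([(x['extent'],x['score']) for x in r])
for n in('power_near','power_far'):
  print(n,place_of('side',n)[:2])
for s,o in((.0335,.013),(.066,.0025)): print(proj(S,tgt(s,-.095,o)))
E
```

```text
3.85 [ 0.61301127 -0.09073971  0.10751393] [ 1.25953608 -0.06296298  0.84331062] [-0.00125812 -0.00465261 -0.0013865 ]
s,y,o 0.03087772735330585 -0.09553692452863925 0.02331659118974559
[([302.5, 201.6, 316.7, 220.0], 0.59)]
power_near [{'pixel': [306.8, 208.7], 'score': 0.54}]
power_far [{'pixel': [313.4, 205.7], 'score': 0.72}]
[[307.35866839 211.2210543 ]]
[[314.50801101 206.11436414]]
```

View pics/pw3s.png

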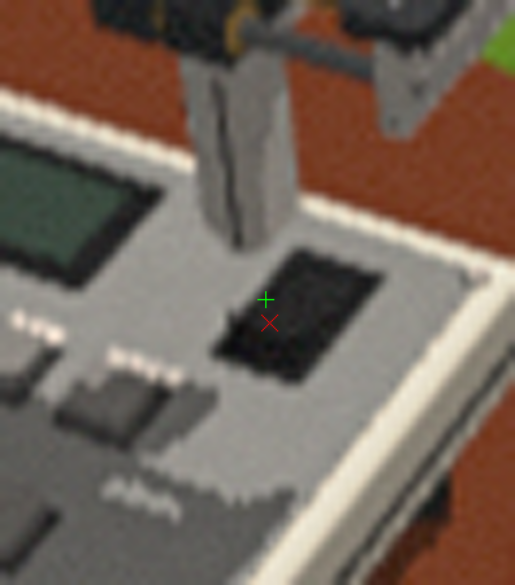

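Run:
```python
from h import *
o=get_obs();t=o['tool_pos'];print(o['time'],t,o['joint_positions'])
for c in('top','side'):
    S=snapshot(c);Rm=cv2.Rodrigues(S['rvec'])[0];print(c,-Rm.T@S['tvec'],S['vertical_fov'],S['cx'],S['cy'])
    f=proj(S,[t,t+[.01,0,0],t+[0,.01,0],t+[0,0,.01]]);print(f[0],(f[1:]-f[0]).round(2))
# residuals per camera alone: fit console x,y,yaw,z from each
for c in('mug','tumbler','bowl','pen'):
    for cam in('top','side'):
        r=place_of(cam,c); print(c,cam,r[0]['pixel'] if r else None)
```

```text
4.15 [ 0.61305199 -0.09075159  0.10756948] [-0.3247296   0.07604392  1.54240311  0.14453647  1.30823838 -2.16140506]
top [0.37994772 0.08194098 1.21025459] 42.27764407693103 254.16232614418774 195.82312294591853
[327.23354407 183.56513925] [[-0.07 -4.3 ]
 [-4.4  -0.05]
 [ 0.68 -0.91]]
side [-0.08108186 -0.77365917  0.70272061] 45.437752521909374 252.5540188020688 196.0364403153528
[306.60206807 208.96802118] [[ 2.92 -1.34]
 [-2.81 -1.63]
 [ 0.18 -3.47]]
mug top [190.9, 224.4]
mug side [207.0, 205.9]
tumbler top [182.3, 176.5]
tumbler side [237.6, 191.9]
bowl top [375.1, 167.2]
bowl side [362.7, 261.3]
pen top [301.3, 277.7]
pen side [225.5, 264.8]
```

apply_moves([
  [0,0,0,0.0005,0,-0.002,0],
  [0,0,0,0.001,0,-0.004,0],
  [0,0,0,0.0015,0,-0.006,0],
  [0,0,0,0.002,0.0005,-0.008,0],
  [0,0,0,0.002,0.0005,-0.008,0],
])

```text
time: 5.15
tool_pos: [0.6148, -0.0901, 0.0989]
ee_rot: [3.139, 0.257, -2.899]
wrist_force: [-0.9, -0.8, -0.1]
width: 0.0005
finger_force: 0.0
```

apply_moves([
  [0,0,0,0.0005,0,-0.002,0],
  [0,0,0,0.001,0,-0.004,0],
  [0,0,0,0.001,0,-0.005,0],
  [0,0,0,0.001,0,-0.005,0],
  [0,0,0,0.001,0,-0.005,0],
])

```text
time: 5.65
tool_pos: [0.616, -0.0903, 0.0945]
ee_rot: [3.139, 0.258, -2.899]
wrist_force: [0.5, 0.6, 0.1]
width: 0.0003
finger_force: 0.0
```

```bash
python3 look.py pw4 power; python3 -c "
import cv2;a=cv2.imread('pics/pw4.png');cv2.imwrite('pics/pw4s.png',cv2.resize(a[:,396:],None,fx=1.3,fy=1.3))"
```

```text
5.65 [ 0.61603345 -0.09026867  0.09450803] [0.48503447 0.59727402 0.14616515] [-0.00119985 -0.00460751 -0.00135962]
s,y,o 0.030452523096960976 -0.09580478033723189 0.009963740594458561
```

View pics/pw4s.png

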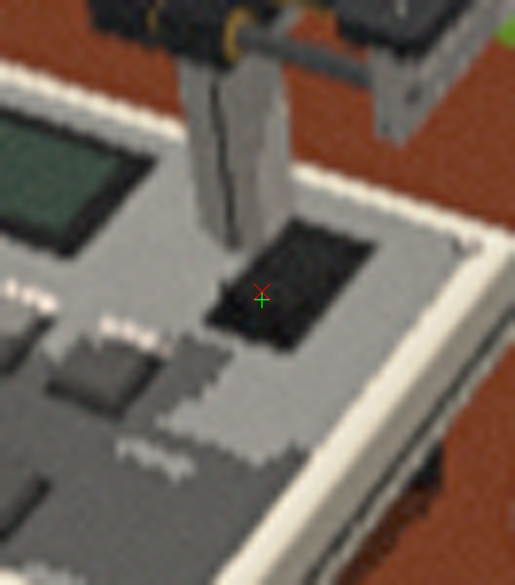

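apply_moves([
  [0,0,0,0.001,0.0002,-0.004,0],
  [0,0,0,0.002,0.0005,-0.008,0],
  [0,0,0,0.003,0.0008,-0.012,0],
  [0,0,0,0.003,0.0008,-0.012,0],
  [0,0,0,0.003,0.0008,-0.012,0],
])

```text
time: 6.25
tool_pos: [0.6189, -0.0893, 0.0821]
ee_rot: [3.139, 0.257, -2.899]
wrist_force: [1.3, -0.6, 0.1]
width: 0.0004
finger_force: 0.0
```

apply_moves([
  [0,0,0,0.0005,0.0001,-0.002,0],
  [0,0,0,0.001,0.0002,-0.004,0],
  [0,0,0,0.001,0.0002,-0.004,0],
  [0,0,0,0.001,0.0002,-0.004,0],
  [0,0,0,0.001,0.0002,-0.004,0],
])

```text
time: 6.75
tool_pos: [0.6201, -0.0893, 0.0786]
ee_rot: [3.139, 0.258, -2.899]
wrist_force: [0.3, 0.6, -0.2]
width: 0.0005
finger_force: 0.0
```

apply_moves([
  [0,0,0,0.0005,0.0001,-0.002,0],
  [0,0,0,0.001,0.0002,-0.004,0],
  [0,0,0,0.001,0.0002,-0.004,0],
  [0,0,0,0.001,0.0002,-0.004,0],
  [0,0,0,0.001,0.0002,-0.004,0],
])

```text
time: 7.25
tool_pos: [0.6211, -0.089, 0.0745]
ee_rot: [3.139, 0.258, -2.899]
wrist_force: [0.3, -0.7, 0.4]
width: 0.0006
finger_force: 0.0
```

```bash
python3 look.py pw5 power; python3 -c "
import cv2;a=cv2.imread('pics/pw5.png');cv2.imwrite('pics/pw5s.png',cv2.resize(a[:,:],None,fx=1,fy=1))"
```

```text
7.25 [ 0.62105112 -0.08904778  0.07452122] [ 0.34211427 -0.67391851  0.37979118] [-0.00125913 -0.00461328 -0.00137466]
s,y,o 0.030264401265320793 -0.09582347281436027 -0.010680999493040473
```

View pics/pw5s.png

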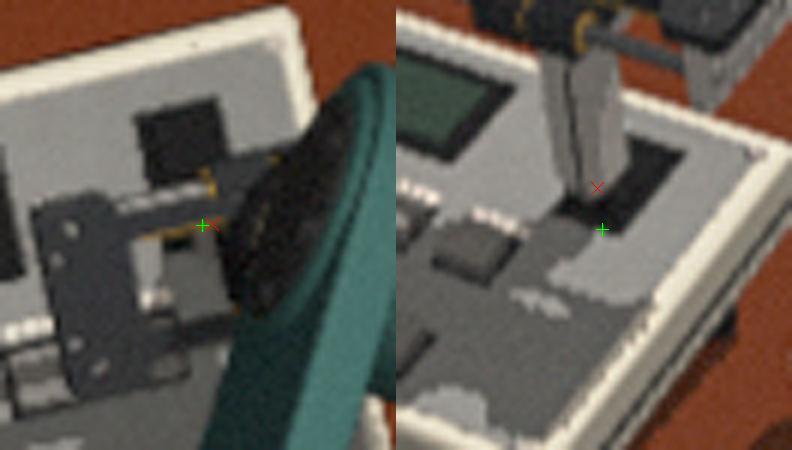

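apply_moves([
  [0,0,0,0.001,-0.003,0,0],
  [0,0,0,0.002,-0.003,-0.002,0],
  [0,0,0,0.002,-0.003,-0.003,0],
  [0,0,0,0.002,-0.003,-0.003,0],
  [0,0,0,0.002,-0.003,-0.003,0],
])

```text
time: 7.85
tool_pos: [0.6229, -0.092, 0.0713]
ee_rot: [3.139, 0.258, -2.899]
wrist_force: [-0.3, -0.5, -0.5]
width: 0.0005
finger_force: 0.0
```

apply_moves([
  [0,0,0,0.0005,0.0001,-0.002,0],
  [0,0,0,0.0008,0.0002,-0.003,0],
  [0,0,0,0.0008,0.0002,-0.003,0],
  [0,0,0,0.0008,0.0002,-0.003,0],
  [0,0,0,0.0008,0.0002,-0.003,0],
])

```text
time: 8.35
tool_pos: [0.6236, -0.092, 0.0685]
ee_rot: [3.139, 0.257, -2.899]
wrist_force: [-2.0, -0.8, 1.1]
width: 0.0005
finger_force: 1.0
```

apply_moves([
  [0,0,0,0.0003,0.0001,-0.001,0],
  [0,0,0,0.0005,0.0001,-0.002,0],
  [0,0,0,0.0008,0.0002,-0.003,0],
  [0,0,0,0.0008,0.0002,-0.003,0],
  [0,0,0,0.0008,0.0002,-0.003,0],
])

```text
time: 8.85
tool_pos: [0.6249, -0.0915, 0.0654]
ee_rot: [3.139, 0.258, -2.899]
wrist_force: [-1.0, 0.4, 0.4]
width: 0.0007
finger_force: 0.4
```

```bash
python3 look.py pw6 power
```

```text
8.85 [ 0.62486502 -0.09148999  0.06540088] [-1.04234401  0.41496341  0.41055456] [-0.00158154 -0.00419075 -0.00130616]
s,y,o 0.03091278955884186 -0.09910943518513843 -0.02029842828364532
```

apply_moves([
  [0,0,0,0.0003,0.0001,-0.001,0],
  [0,0,0,0.0005,0.0001,-0.002,0],
  [0,0,0,0.0008,0.0002,-0.003,0],
  [0,0,0,0.0008,0.0002,-0.003,0],
  [0,0,0,0.0008,0.0002,-0.003,0],
])

```text
time: 9.45
tool_pos: [0.6255, -0.0914, 0.0624]
ee_rot: [3.139, 0.258, -2.899]
wrist_force: [-0.5, 0.5, 1.1]
width: 0.0004
finger_force: 0.3
```

apply_moves([
  [0,0,0,0.0003,0.0001,-0.001,0],
  [0,0,0,0.0005,0.0001,-0.002,0],
  [0,0,0,0.0005,0.0001,-0.002,0],
  [0,0,0,0.0005,0.0001,-0.002,0],
  [0,0,0,0.0005,0.0001,-0.002,0],
])

```text
time: 9.95
tool_pos: [0.6259, -0.0913, 0.0609]
ee_rot: [3.139, 0.258, -2.898]
wrist_force: [-3.1, 0.7, 4.5]
width: 0.0005
finger_force: 2.8
```

```bash
python3 look.py pw7 power; python3 -c "
import cv2;a=cv2.imread('pics/pw7.png');cv2.imwrite('pics/pw7s.png',cv2.resize(a[:,396:],None,fx=1.3,fy=1.3))"
```

```text
9.95 [ 0.6259231  -0.09131008  0.06091373] [-3.13899957  0.71512742  4.53544326] [-0.00126776 -0.00438197 -0.00144549]
s,y,o 0.030784558678335794 -0.09918864885929247 -0.024910228533291983
```

View pics/pw7s.png

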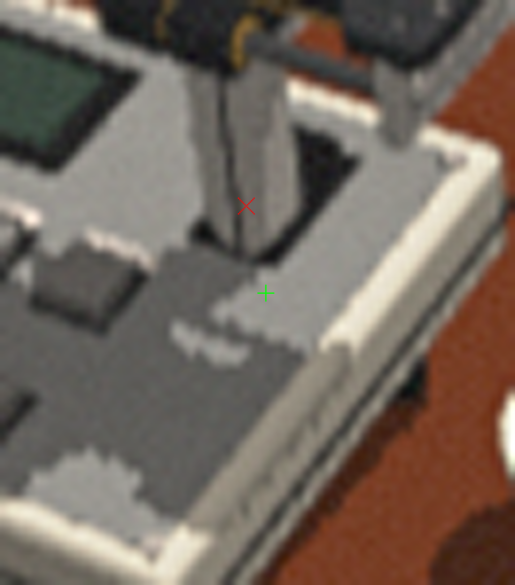

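apply_moves([
  [0,0,0,0.0003,0.0001,-0.001,0],
  [0,0,0,0.0003,0.0001,-0.001,0],
  [0,0,0,0.0003,0.0001,-0.001,0],
  [0,0,0,0.0003,0.0001,-0.001,0],
  [0,0,0,0.0003,0.0001,-0.001,0],
])

```text
time: 10.55
tool_pos: [0.6262, -0.0913, 0.0603]
ee_rot: [3.139, 0.258, -2.898]
wrist_force: [-5.8, -0.1, 7.1]
width: 0.001
finger_force: 4.2
```

apply_moves([
  [0,0,0,-0.0025,-0.0006,0.01,0],
  [0,0,0,-0.0075,-0.002,0.03,0],
  [0,0,0,-0.0125,-0.003,0.048,0],
  [0,0,0,-0.0125,-0.003,0.048,0],
  [0,0,0,-0.0125,-0.003,0.048,0],
])

```text
time: 11.05
tool_pos: [0.6141, -0.0944, 0.1074]
ee_rot: [3.14, 0.259, -2.899]
wrist_force: [0.6, -0.4, -0.8]
width: 0.0002
finger_force: 0.0
```

```bash
python3 look.py pw8 power; python3 -c "
from h import *
t=get_obs()['tool_pos'];print(tgt(-.0125,-.022,.015)-t)"
```

```text
11.05 [ 0.61406367 -0.09436422  0.10737029] [ 0.63115696 -0.38116682 -0.79664834] [-0.00106111 -0.00377113 -0.00109136]
s,y,o 0.03098736463121758 -0.0993080747283073 0.023138464153847123
[-0.05635496  0.06509444 -0.01752626]
```

apply_moves([
  [0,0,0,-0.019,0.022,-0.003,0],
  [0,0,0,-0.038,0.044,-0.009,0],
  [0,0,0,-0.0565,0.065,-0.0175,0],
  [0,0,0,-0.0565,0.065,-0.0175,0],
  [0,0,0,-0.0565,0.065,-0.0175,0],
])

```text
time: 11.65
tool_pos: [0.5569, -0.029, 0.089]
ee_rot: [3.139, 0.257, -2.898]
wrist_force: [0.5, -0.7, 0.6]
width: 0.0003
finger_force: 0.0
```

Run:
```python
from h import *
o=get_obs();print(o['time'],o['tool_pos'],o['tool_pos']-tgt(-.0125,-.022,.015))
S=snapshot('side');im=S['pixels'][:,:,::-1]
a=cv2.imread('pics/side0.png')
sl=(slice(165,240),slice(255,340))
c=[cv2.resize(cv2.convertScaleAbs(i[sl],alpha=1.8),None,fx=4.6,fy=4.6,interpolation=cv2.INTER_CUBIC) for i in(a,im)]
for s,o_ in((.0335,.013),(.066,.0025),(.0335,.006),(.066,.011)): print(proj(S,tgt(s,-.095,o_)))
q=((proj(S,o['tool_pos'])[0]-[255,165]+.5)*4.6).astype(int);cv2.drawMarker(c[1],tuple(map(int,q)),(0,255,0),0,9,1)
print(place_of('side','power_near')[:1],place_of('side','power_far')[:1],place_of('side','program3_top')[:1],proj(S,tgt(-.0125,-.021,.01)))
cv2.imwrite('pics/cmp.png',np.hstack(c))
```

```text
11.65 [ 0.55693365 -0.02900319  0.08899391] [ 0.00014884 -0.00011646  0.00074141]
[[307.35866839 211.2210543 ]]
[[314.50801101 206.11436414]]
[[307.6242158  213.21335822]]
[[314.22386591 203.6992996 ]]
[{'pixel': [308.8, 216.0], 'score': 0.48}] [{'pixel': [312.7, 205.0], 'score': 0.44}] [{'pixel': [275.1, 213.6], 'score': 0.56}] [[272.90762939 214.27578824]]
```

View pics/cmp.png

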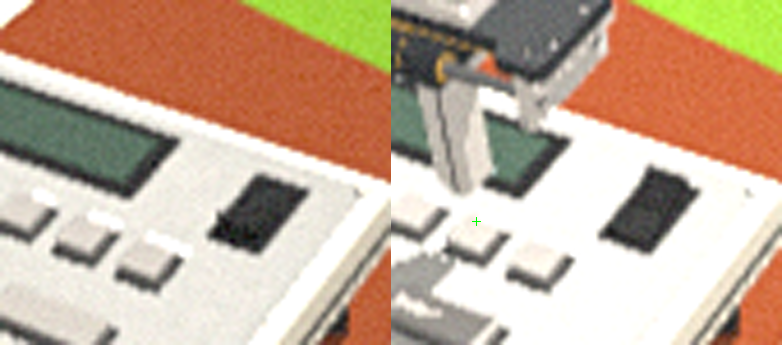

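apply_moves([
  [0,0,0,0.0025,0.0006,-0.01,0],
  [0,0,0,0.005,0.0012,-0.02,0],
  [0,0,0,0.008,0.002,-0.031,0],
  [0,0,0,0.008,0.002,-0.031,0],
  [0,0,0,0.008,0.002,-0.031,0],
])

```text
time: 12.35
tool_pos: [0.5648, -0.0271, 0.058]
ee_rot: [3.138, 0.256, -2.899]
wrist_force: [-0.8, 0.6, 0.4]
width: 0.0003
finger_force: 0.0
```

apply_moves([
  [0,0,0,0.0005,0.0001,-0.002,0],
  [0,0,0,0.001,0.0002,-0.004,0],
  [0,0,0,0.0015,0.0004,-0.006,0],
  [0,0,0,0.0015,0.0004,-0.006,0],
  [0,0,0,0.0015,0.0004,-0.006,0],
])

```text
time: 12.85
tool_pos: [0.5669, -0.0269, 0.0532]
ee_rot: [3.139, 0.258, -2.898]
wrist_force: [1.0, -0.5, 0.2]
width: 0.0006
finger_force: 0.2
```

apply_moves([
  [0,0,0,0.0003,0.0001,-0.001,0],
  [0,0,0,0.0005,0.0001,-0.002,0],
  [0,0,0,0.0005,0.0001,-0.002,0],
  [0,0,0,0.0005,0.0001,-0.002,0],
  [0,0,0,0.0005,0.0001,-0.002,0],
])

```text
time: 13.35
tool_pos: [0.5674, -0.0267, 0.0512]
ee_rot: [3.139, 0.258, -2.899]
wrist_force: [-0.1, 0.4, 2.3]
width: 0.0005
finger_force: 0.9
```

apply_moves([
  [0,0,0,0.0003,0.0001,-0.001,0],
  [0,0,0,0.0005,0.0001,-0.002,0],
  [0,0,0,0.0005,0.0001,-0.002,0],
  [0,0,0,0.0005,0.0001,-0.002,0],
  [0,0,0,0.0005,0.0001,-0.002,0],
])

```text
time: 13.85
tool_pos: [0.5679, -0.0266, 0.0493]
ee_rot: [3.139, 0.258, -2.898]
wrist_force: [-0.9, 0.1, 4.3]
width: 0.0007
finger_force: 2.0
```

Contact force is rising (4.4 N); a little more to be in the soft cap.

apply_moves([
  [0,0,0,0.0003,0.0001,-0.001,0],
  [0,0,0,0.0003,0.0001,-0.0015,0],
  [0,0,0,0.0003,0.0001,-0.0015,0],
  [0,0,0,0.0003,0.0001,-0.0015,0],
  [0,0,0,0.0003,0.0001,-0.0015,0],
])

```text
time: 14.35
tool_pos: [0.5682, -0.0266, 0.0482]
ee_rot: [3.139, 0.258, -2.898]
wrist_force: [-2.7, 0.5, 6.9]
width: 0.0007
finger_force: 3.4
```

apply_moves([
  [0,0,0,-0.002,-0.0005,0.008,0],
  [0,0,0,-0.006,-0.0015,0.024,0],
  [0,0,0,-0.009,-0.002,0.036,0],
  [0,0,0,-0.009,-0.002,0.036,0],
  [0,0,0,-0.009,-0.002,0.036,0],
])

```text
time: 14.85
tool_pos: [0.5589, -0.0286, 0.0834]
ee_rot: [3.139, 0.258, -2.899]
wrist_force: [-1.0, 0.2, -0.3]
width: 0.0011
finger_force: 0.0
```

Run:
```python
from h import *
t=get_obs()['tool_pos'];print(t,tgt(-.0718,-.041,.01)-t)
```

```text
[ 0.55889803 -0.02860931  0.08335796] [-0.05190773 -0.03215614 -0.01529416]
```

apply_moves([
  [0,0,0,-0.026,-0.016,-0.005,0],
  [0,0,0,-0.052,-0.032,-0.0153,0],
  [0,0,0,-0.052,-0.032,-0.0153,0],
  [0,0,0,-0.049,-0.0315,-0.027,0],
  [0,0,0,-0.046,-0.0307,-0.0385,0],
])

```text
time: 15.35
tool_pos: [0.5141, -0.0591, 0.0446]
ee_rot: [3.14, 0.259, -2.898]
wrist_force: [-0.6, 0.8, 0.3]
width: 0.0007
finger_force: 0.0
```

```bash
python3 look.py st1 start
```

```text
15.35 [ 0.5141259  -0.05908518  0.04455283] [-0.57189474  0.83718761  0.3167955 ] [-0.00119443 -0.00336871 -0.00137412]
s,y,o -0.07082526308711556 -0.041080900063128055 -0.014607776442569442
```

apply_moves([
  [0,0,0,0.0005,0.0001,-0.003,0],
  [0,0,0,0.0012,0.0003,-0.006,0],
  [0,0,0,0.002,0.0005,-0.009,0],
  [0,0,0,0.002,0.0005,-0.009,0],
  [0,0,0,0.002,0.0005,-0.009,0],
])

```text
time: 15.95
tool_pos: [0.5155, -0.0586, 0.0368]
ee_rot: [3.139, 0.259, -2.898]
wrist_force: [-0.8, 1.8, 3.4]
width: 0.0002
finger_force: 1.7
```

apply_moves([
  [0,0,0,0.0003,0.0001,-0.001,0],
  [0,0,0,0.0005,0.0001,-0.002,0],
  [0,0,0,0.0005,0.0001,-0.002,0],
  [0,0,0,0.0005,0.0001,-0.002,0],
  [0,0,0,0.0005,0.0001,-0.002,0],
])

```text
time: 16.45
tool_pos: [0.516, -0.0585, 0.0347]
ee_rot: [3.139, 0.259, -2.899]
wrist_force: [-2.4, 1.8, 4.9]
width: 0.0004
finger_force: 2.7
```

apply_moves([
  [0,0,0,0.0003,0.0001,-0.0015,0],
  [0,0,0,0.0003,0.0001,-0.0015,0],
  [0,0,0,0.0003,0.0001,-0.0015,0],
  [0,0,0,0.0003,0.0001,-0.0015,0],
  [0,0,0,0.0003,0.0001,-0.0015,0],
])

```text
time: 16.95
tool_pos: [0.5163, -0.0584, 0.0334]
ee_rot: [3.139, 0.259, -2.898]
wrist_force: [-2.8, 2.1, 6.3]
width: 0.0004
finger_force: 3.4
```

apply_moves([
  [0,0,0,-0.002,-0.0005,0.008,0],
  [0,0,0,-0.006,-0.0015,0.024,0],
  [0,0,0,-0.012,-0.003,0.048,0],
  [0,0,0,-0.02,-0.005,0.085,0],
  [0,0,0,-0.03,-0.007,0.12,0],
])

```text
time: 17.45
tool_pos: [0.4847, -0.0659, 0.1527]
ee_rot: [3.139, 0.255, -2.899]
wrist_force: [-0.8, -0.4, 0.5]
width: 0.0002
finger_force: 0.0
```

apply_moves([
  [0,0,0,-0.02,0.03,0.02,0],
  [0,0,0,-0.04,0.06,0.02,0],
  [0,0,0,-0.06,0.09,0.02,0],
  [0,0,0,-0.08,0.12,0.02,0],
  [0,0,0,-0.08,0.12,0.02,0],
])

```text
time: 17.95
tool_pos: [0.4039, 0.0567, 0.1725]
ee_rot: [3.139, 0.258, -2.894]
wrist_force: [0.8, 0.1, 0.2]
width: 0.0005
finger_force: 0.0
```

Run:
```python
from h import *
S=snapshot('side');im=S['pixels'];a=cv2.imread('pics/side0.png')[:,:,::-1]
for n in('console','program3_top','start_top','power_near','power_far'): print(n,place_of('side',n)[:1])
d=cv2.cvtColor(cv2.absdiff(im,a),cv2.COLOR_RGB2GRAY)
for n in('program1_top','program2_top','program3_top','program4_top','start_top','stop_top'):
    x,y=proj(S,w(p0,P[n]))[0].astype(int); print(n,d[y-5:y+8,x-7:x+8].mean().round(1))
for (s,y0) in((.0335,-.095),(.066,-.095),(.05,.05)):
    x,y=proj(S,tgt(s,y0,.006))[0].astype(int); print(s,d[y-4:y+5,x-4:x+5].mean().round(1))
c=[cv2.resize(i[165:235,245:315,::-1],None,fx=5.6,fy=5.6,interpolation=cv2.INTER_CUBIC) for i in(a,im)]
cv2.imwrite('pics/end.png',np.hstack(c))
```

```text
console [{'pixel': [266.7, 235.3], 'score': 0.69}]
program3_top [{'pixel': [273.5, 213.9], 'score': 0.59}]
start_top [{'pixel': [310.6, 216.1], 'score': 0.65}]
power_near [{'pixel': [308.5, 213.5], 'score': 0.69}]
power_far [{'pixel': [313.5, 202.6], 'score': 0.59}]
program1_top 7.0
program2_top 7.2
program3_top 14.5
program4_top 7.5
start_top 7.4
stop_top 7.2
0.0335 9.7
0.066 20.3
0.05 4.6
```

```bash
python3 -c "
from bench import *
print(close_job())"
```

```text
the job is handed in; nothing more can be done
None
```

I switched the rocker on, pressed program key 3 down, pressed and released the start key, and handed the job in. `close_job()` returned no verdict; the last side image shows only the rocker and key 3 changed, and the highest force I read was about 9 N.

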